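# Pack flanged pulleys tight in a tray, alternately up and down

## Task

Pack the three hat-shaped pulleys in one straight row in the tray: the one already there against the end stop with its brim down, the one held in the sprung clip next to it with its brim up, and the one standing on the bench last with its brim down, so that the brims overlap. Press the row gently together and against the stop until there is no play left, let go, and leave the oil bottle, wrench and drill chuck where they are.

Things in the scene. Friction and masses are not known exactly. Their poses are not given: they have to be found in the camera images.
- tray: Fixed steel packing tray, 240 x 84. Origin at bench height under it; x along the row, y across, z up. Floor top at z = 6, spans x -130 to 110. Low rails along x: inner faces at y = +-34, tops at z = 18. End stop across the +x end: inner face at x = 100, top z = 40. The -x end is open. The row runs along x at y = 0.
- tray_stop (a point): Point on the inner face of the tray's end stop, at its foot on the tray floor (tray x = 100, y = 0, z = 6); axes as the tray.
- stand: Fixed green stand, foot 120 x 90, with a face sloping 35 degrees that rises towards its +x; its x, y level, z up; origin on the bench under the clip. Up the slope is U = (cos35, 0, sin35), outward normal N = (-sin35, 0, cos35). The clip holds a pulley by the hub: hub end on the face, axis along N. The face reaches 52 up, 46 down the slope from the clip centre, 42 to each side.
- clip (a point): Middle of the clip on the sloping face = middle of the held pulley's hub end at the start (stand x = 0, y = 0, z = 45); axes as the stand (not sloped). Two fixed ledges, 22 high, stand round the downhill side of the hub. The pulley leaves the clip up the slope (+U, forward): about 10 N, 30 mm of travel (eased 2 or 3 off the face first, the hub does not dig in), then it lifts off along N.
- pulley_tray: Hat-shaped aluminium pulley: round brim diameter 64, 12 thick, and on one side of it a round hub diameter 34, 36 long (48 in all); 0.15 to 0.3 kg. Stands brim down, loose in the tray, 8 to 28 short of the stop; may be pushed along. Origin: middle of the brim's outer face (underside); z up, from brim to hub; hub at z 12 to 48.
- pulley_bench: The same kind of pulley, standing brim down on the bare bench. Origin: middle of the brim's outer face (underside); z up, from brim to hub; hub at z 12 to 48.
- pulley_clip: The same kind of pulley, held in the clip by its hub, brim outward and uppermost. Origin: middle of the free hub end, on the sloping face; z along N from hub to brim; hub at z 0 to 36, brim 36 to 48. Neighbours packed tight, one brim up and one brim down, stand 49 between axes (brim radius 32 + hub radius 17).
- oil: Bystander: grey plastic oil bottle, diameter 54, height 130, loose; origin at the centre of its underside, z up. Leave alone.
- wrench: Bystander: steel wrench 170 long lying flat, loose; origin under its middle, x along it. Leave alone.
- chuck: Bystander: dark steel drill chuck, diameter 48, height 72, standing, loose; origin at the centre of its underside. Leave alone.
- jaw_left (a joint): Outward travel (m, 0 to 0.010) of the clip's +y roller on its spring (0.9 N per mm). Upright steel roller, diameter 10, 13 up the slope from the hub centre, 20 to 34 off the face; the hub snaps out between the two rollers, pushing each about 0.0046 aside. Reaches to 23 from the middle in y when shut, 28 when open.
- jaw_right (a joint): The same for the clip's roller on the -y side.
- keeper (a point): Middle of the underside of the fixed steel keeper hook at the clip's downhill side, width 24 in y: its post stands 38 to 45 down the slope from the clip centre, 59 high off the face; its hook reaches back to 27 down the slope, 53 to 59 off the face, so 5 over the brim and 5 above it. It bars lifting the pulley off the face until the pulley has been drawn up the slope.

How it is judged (in metres and radians):
At the end, for the whole second after the job is handed in: All three pulleys stand flat on the tray floor (3 mm, 4 degrees) at rest: the tray's brim down within 2.5 mm of the stop, the clip's next, brim up, within 10 mm of the centre line, the bench's last, brim down; neighbours' axes at most 51.2 mm apart (49 when touching) (angle between each of pulley_tray, pulley_clip, pulley_bench's own z axis and vertical below 0.07 rad and z of pulley_tray in the frame of tray between 0.003 and 0.009 m and z of pulley_clip in the frame of tray between 0.003 and 0.009 m and z of pulley_bench in the frame of tray between 0.003 and 0.009 m and x of pulley_tray in the frame of tray_stop above -0.0345 m and horizontal distance between pulley_tray and pulley_clip below 0.0512 m and horizontal distance between pulley_clip and pulley_bench below 0.0512 m and y of pulley_clip in the frame of tray between -0.01 and 0.01 m and y of pulley_bench in the frame of tray between -0.005 and 0.005 m and x of pulley_bench in the frame of tray below -0.02 m and linear speed of each of pulley_tray, pulley_clip, pulley_bench below 0.01 m/s).
It fails at once if a pulley is banged or jammed against the tray or its neighbour (over 100 N) (contact force between any of pulley_tray, pulley_clip, pulley_bench and tray above 100 N or contact force between any of pulley_bench, pulley_tray and pulley_clip above 100 N).
It fails at once if the oil bottle, wrench or chuck is moved more than 20 mm (distance of any of oil, wrench, chuck from where it was at the start of the episode above 0.02 m).
It also fails if it takes over 61 s, if anything falls off the work surface, if the arm or the gripper's body presses on something with over 40 N, if the wrist force passes 120 N, or if a joint passes its speed limit or range.

## Robot

A 6-joint arm with a two-finger parallel gripper is mounted at the origin on the work surface. World frame = base frame: x ahead of the robot, y to its left, z up, the work surface at z = 0. Lengths are in mm, angles in rad, forces in N, time in s.
With the tool pointing down it reaches from about 250 to 775 mm from the base axis. Payload 8.9 kg.
Tool frame: the origin (TCP) lies midway between the tips of the shut fingers; the grasp point (between the pads) lies 19 mm behind it; x points along the fingers, z is the direction in which the jaws open and shut, and the axes are right-handed (so a half turn about x gives the same grasp; the last joint's range is limited). The gripper opens to 85 mm and grips with 20 to 120 N. Pads are 22 mm wide; open, the fingers measure 114 mm over their backs; the gripper's body (76 mm by 85 mm) begins 54 mm behind the grasp point. The pads swing forward as they close: fully open they stand 13 mm farther back than shut.
Start: joints at [-1.288, 0.291, -0.153, 1.127, 0, 1.431], TCP at [214.938, -478.984, 231.305] pointing down, gripper open.
Joint ranges: [-2.52, 2.52], [-0.91, 1.74], [-1.3, 1.37], [-1.96, 2.02], [-1.52, 1.47], [-3.14, 3.14]. Speed limits (rad/s): [2.22, 2.22, 2.79, 3.14, 3.14, 3.14].

## Interface

Orientations are given as a unit quaternion [x, y, z, w].
In Python, from workcell import arm gives the robot as it stands. The module is installed in compiled form; this text tells all that it offers.
- The arm moves only by the shell command python3 -m creep 'ROWS'. ROWS is JSON, a list that holds one entry, the list of rows, each a list of 5 numbers: the shift along the world's x, y, z each as a share of 200 mm, from -1 to 1, then the turn about the world's z as a share of 60 degrees, from -1 to 1, then the opening, from -1 (shut) to 1 (fully open). In form: [[[tx, ty, tz, spin, jaw], ...]]. A call has 1 to 12 rows; each row shifts and turns the commanded pose from where the row before left it; what a row does not reach is not made up. A row lasts 1/8 s, in which the tool goes at most 62.5 mm and 10.7 degrees, less where a joint would pass 70% of its speed; a pose out of reach is approached as far as the arm can. A call with a number of a shift or a turn outside -1 to 1 is refused whole. A call with a gripper value outside its range is refused whole. The fingers move at their own pace and stop on an object; the grip force is fixed at half the most. Time passes only in rows, so rows that do not move let the fingers close. It gives the time, the measured TCP pose, the force and the opening at its end, in the units of the state.
- arm.get_state(): the state, without advancing time (a new reading comes with each control period).
- arm.capture(name): name is "side" or "top"; returns the picture (400x640x3 uint8, red, green, blue); there is no depth.
- arm.get_calibration(name): a dict with "K" (3x3 intrinsics, pixels), "R" (3x3) and "t" (3): a world point X has camera coordinates R X + t. Camera axes: x right, y down, z forward; pixel columns grow to the right and rows downward; lengths in mm; the calibration is good to about 2 mm. A picture is of the moment at which its call begins. get_calibration takes no time and is no camera call.
- arm.finish_job(): hands the job in, once; it reports no verdict.
Trained networks look in the newest picture that a camera, given by its name, has taken for a name from the list of things; names that differ only in an ending like _2 or _b are one class to them, and where a whole thing is asked for, a point or a joint stands for the part that bears it (a point fixed in the world has none). Each returns a list of dicts, best first, with "conf" (0 to 1); they miss things now and then, are a little off and sometimes report something else, mostly with a low value. They report only what shows in the picture. A call takes as long as a camera call.
- arm.cut_out(camera, name): "mask" (400x640 bool, what is visible of it).
- arm.tip_of(camera, name): "at" ([x, y, z] in mm, in the coordinates of the camera as it stood for that picture, good to about 4 mm: a listed point, or the origin of a listed thing).
The state is a dict: "time_s": time; "joints": joint angles; "dq": joint speeds; "joint_torque": joint torques, N m; "position": TCP position; "ee_rot": TCP orientation; "contact_force": force on the tool from outside, world axes, zero at the start; "ft_torque": the same for the moment, N m; "width": finger opening in mm.
Only numpy, scipy, OpenCV 4.12 (cv2) and the standard library are available. Lean on these libraries where they do the work, as an engineer would, in place of code of your own. Each camera call takes 0.05 s, during which the arm holds its last target. There are 200 camera calls.

## Working session

There is one attempt and no reset: what is moved stays moved. The work goes in short steps, Python scripts to look and compute and a shell command to move; the robot and the scene stay as the last step left them, time stands still between calls to the robot, and variables do not carry over. Pictures are saved under pics/ and viewed, about 8 in all and at most 12, crops included, and the job is handed in when it is done.

```bash
mkdir -p pics; ls; cat > h.py <<'E'
import numpy as np, cv2
from workcell import arm
def look(cam,name):
    im=arm.capture(cam); cv2.imwrite(f'pics/{name}.png',im[:,:,::-1]); return im
def w(cam,p):
    c=arm.get_calibration(cam); return np.array(c['R']).T@(np.array(p)-np.array(c['t']))
def px(cam,X):
    c=arm.get_calibration(cam); p=np.array(c['K'])@(np.array(c['R'])@np.array(X)+np.array(c['t'])); return p[:2]/p[2]
E
python3 - <<'E'
from h import *
np.set_printoptions(precision=1,suppress=True)
a=look('top','t0');b=look('side','s0')
cv2.imwrite('pics/both0.png',cv2.resize(np.vstack([a,b]),(480*1,600))[:,:,::-1])
for cam in('top','side'):
    c=arm.get_calibration(cam);print(cam,np.array(c['K']).ravel(),'pos',-np.array(c['R']).T@np.array(c['t']),np.array(c['R'])[2])
    for n in ['tray','tray_stop','stand','clip','pulley_tray','pulley_bench','pulley_clip','oil','wrench','chuck','keeper','jaw_left','jaw_right']:
        r=arm.tip_of(cam,n)
        print(n,[(round(q['conf'],2),w(cam,q['at'])) for q in r[:3]])
s=arm.get_state();print({k:np.round(v,3) for k,v in s.items()})
E
```

```text
pics
top [483.2   0.  323.6   0.  483.2 193.2   0.    0.    1. ] pos [ 391.3   15.1 1207.7] [ 0.2  0.  -1. ]
tray [(0.86, array([564.5, 199.4,  -0.1]))]
tray_stop [(0.87, array([659.5, 190.9,   2.6])), (0.55, array([ 532.3, -200.1,   73.6]))]
stand [(0.6, array([ 592.1, -203.8,   -1.4]))]
clip [(0.94, array([ 587.1, -201.3,   47. ]))]
pulley_tray [(0.64, array([611.9, 197.7,   6.6]))]
pulley_bench [(0.61, array([594. ,  -4.1,  -1.4]))]
pulley_clip [(0.79, array([ 585.5, -198.7,   46.7])), (0.32, array([ 510.1, -398.1,   -1.2])), (0.18, array([753.5,  68.3,   0.2]))]
oil [(0.67, array([752.2,  69. ,  -0.5])), (0.65, array([ 588.7, -205.9,   43.8])), (0.19, array([562. , 201.8,   1.3]))]
wrench [(0.96, array([ 509.5, -396.5,   -3.5])), (0.25, array([560.2, 200.1,  -2.3]))]
chuck [(0.92, array([490.3, 403.4,  -4.1])), (0.26, array([754.8,  70.2,  -5.4]))]
keeper [(0.61, array([ 530.2, -201.5,   74.2])), (0.24, array([486.5, 404.9,  -2.8]))]Traceback (most recent call last):
  File "<stdin>", line 8, in <module>
ValueError: it knows: chuck, clip, keeper, oil, pulley_bench, pulley_clip, pulley_tray, stand, tray, tray_stop, wrench
```

```bash
python3 - <<'E'
from h import *
np.set_printoptions(precision=1,suppress=True)
look('side','s1')
cam='side'
c=arm.get_calibration(cam);print(cam,np.array(c['K']).ravel(),'pos',-np.array(c['R']).T@np.array(c['t']),np.array(c['R'])[2])
for n in ['tray','tray_stop','stand','clip','pulley_tray','pulley_bench','pulley_clip','keeper']:
        r=arm.tip_of(cam,n)
        print(n,[(round(q['conf'],2),w(cam,q['at'])) for q in r[:2]])
s=arm.get_state();print({k:np.round(v,3) for k,v in s.items()})
E
```

```text
side [391.    0.  316.7   0.  391.  194.    0.    0.    1. ] pos [ 407.3 -666.1  701.2] [ 0.2  0.7 -0.7]
tray [(0.76, array([563.2, 204.2,   0.4]))]
tray_stop [(0.78, array([661.1, 197.9,   5. ]))]
stand [(0.72, array([ 592.1, -201.5,   -0.8]))]
clip [(0.74, array([ 590.1, -199.4,   45. ]))]
pulley_tray []
pulley_bench [(0.7, array([595.7,   3.1,  -3.1]))]
pulley_clip [(0.7, array([ 584.5, -197.7,   44.9])), (0.64, array([619. , 202. ,   2.8]))]
keeper [(0.75, array([ 534.3, -195. ,   65.1]))]
{'time_s': np.float64(1.1), 'joints': array([-1.3,  0.3, -0.2,  1.1, -0. ,  1.4]), 'dq': array([ 0.,  0., -0., -0., -0.,  0.]), 'joint_torque': array([ -0. , -53.7,  33.2,   0. ,  -0. ,   0. ]), 'position': array([ 214.9, -479. ,  231.3]), 'ee_rot': array([ 0.4,  0.6, -0.4,  0.6]), 'contact_force': array([-0.3,  0.7,  0.7]), 'ft_torque': array([-0., -0.,  0.]), 'width': np.float64(85.097)}
```

View pics/t0.png

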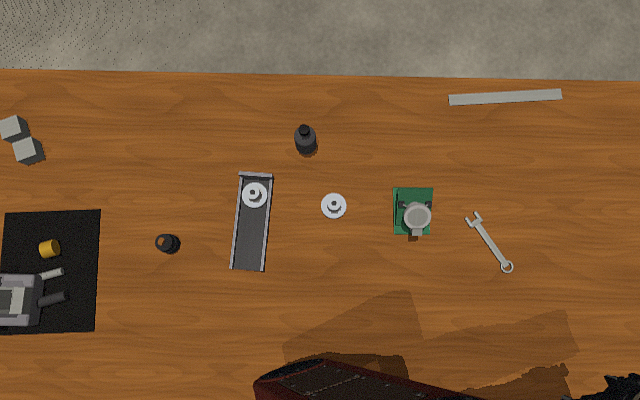

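View pics/s0.png

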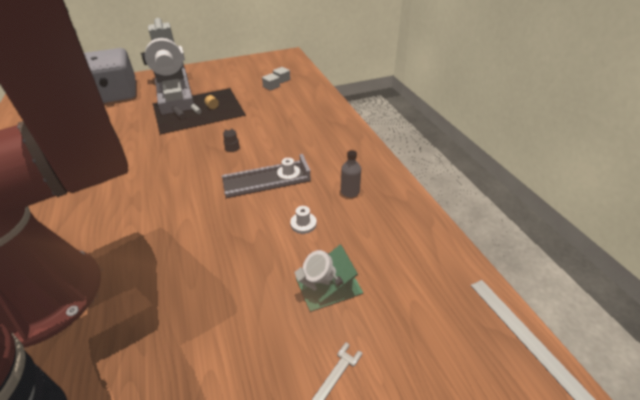

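Top view: tray at about (252,222) with its stop at the far end (255,175), and the tray pulley at (254,195). The bench pulley is at (333,206), the clip and stand at (413,213), oil at (306,140) and the wrench at (490,242). The networks' positions agree with this. Next I need the yaws of the stand and tray.

```bash
python3 - <<'E'
from h import *
from scipy.spatial.transform import Rotation as Ro
np.set_printoptions(precision=1,suppress=True)
a=look('top','t2')
def un(cam,uv,z):
    c=arm.get_calibration(cam);R=np.array(c['R']);o=-R.T@np.array(c['t'])
    d=R.T@np.linalg.inv(c['K'])@np.c_[uv,np.ones(len(uv))].T
    return (o[:,None]+d*((z-o[2])/d[2])).T
for n,z in(('tray',18),('stand',0),('pulley_tray',12),('pulley_bench',12)):
    r=arm.cut_out('top',n)
    for q in r[:1]:
        m=q['mask'].astype(np.uint8); ct=max(cv2.findContours(m,0,1)[0],key=len)[:,0]
        P=un('top',ct,z)[:,:2].astype(np.float32); print(n,q['conf'],cv2.minAreaRect(P))
s=arm.get_state();print(Ro.from_quat(s['ee_rot']).as_matrix())
f=lambda y0,y1,x0,x1:cv2.resize(a[y0:y1,x0:x1],(400,480),interpolation=cv2.INTER_CUBIC)
cv2.imwrite('pics/c2.png',np.hstack([f(165,285,205,305),f(180,240,388,438)])[:,:,::-1])
E
```

```text
tray 0.73 ((551.9234008789062, 198.97662353515625), (89.71444702148438, 245.83714294433594), 87.33362579345703)
stand 0.92 ((586.6196899414062, -205.29824829101562), (99.35343933105469, 120.09270477294922), 89.6465072631836)
pulley_tray 0.9 ((615.3319091796875, 197.2277374267578), (64.54771423339844, 63.03874969482422), 2.5341641902923584)
pulley_bench 0.72 ((594.05224609375, -3.559896469116211), (63.59672546386719, 60.34033966064453), 1.2177073955535889)
[[ 0.   0.9  0.4]
 [ 0.   0.4 -0.9]
 [-1.   0.  -0. ]]
```

View pics/c2.png

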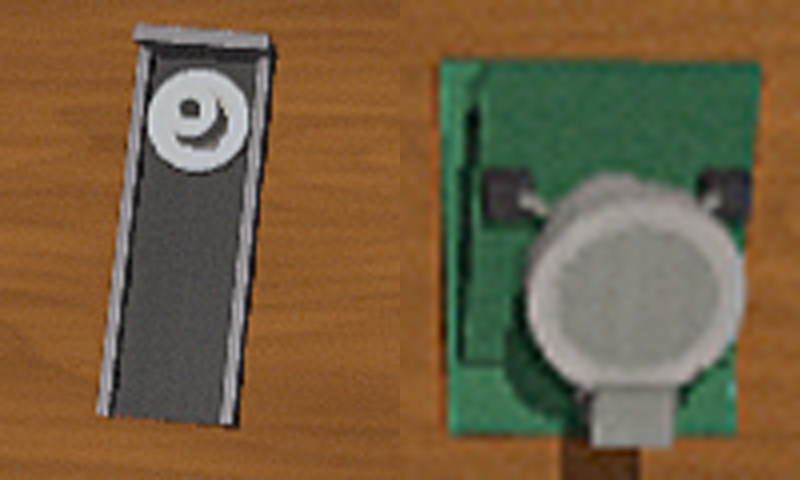

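```bash
python3 - <<'E'
from h import *
from scipy.spatial.transform import Rotation as Ro
np.set_printoptions(precision=2,suppress=True)
def un(uv,z,cam='top'):
    c=arm.get_calibration(cam);R=np.array(c['R']);o=-R.T@np.array(c['t'])
    d=R.T@np.linalg.inv(c['K'])@np.array([*uv,1]); return o+d*((z-o[2])/d[2])
A=lambda p,q:(p[:2],q[:2],np.degrees(np.arctan2(*(q-p)[1::-1])))
print('trayL',A(un((229.3,268.8),18),un((240.5,177),18)),'R',A(un((264,270.5),18),un((271.5,178),18)))
print('trayL inner',A(un((205+113/4,165+415/4),18),un((205+152/4,165+47/4),18)))
print('tray bottom',A(un((264,271),18),un((229.3,268.8),18)), 'stop',A(un((272.8,174),40),un((238.7,172.5),40)))
print('stand bot',A(un((429.9,234.5),5),un((393.9,234.4),5)),'top',A(un((433.2,187.5),75),un((393,187.5),75)))
print('keep',A(un((388+672/8,180+446/8),70),un((388+592/8,180+446/8),70)))
M=Ro.from_quat(arm.get_state()['ee_rot']).as_matrix();print('jaw',np.degrees(np.arctan2(M[1,2],M[0,2])))
E
```

```text
trayL (array([431.27, 246.25]), array([660.87, 231.44]), np.float64(-3.6899177639984613)) R (array([428.99, 161.59]), array([659.95, 153.05]), np.float64(-2.1185922825569237))
trayL inner (array([431.6 , 236.64]), array([661.66, 225.16]), np.float64(-2.8559346752240273))
tray bottom (array([427.79, 161.54]), array([431.27, 246.25]), np.float64(87.64582373489313)) stop (array([665.22, 147.7 ]), array([667.25, 232.54]), np.float64(88.63257045354668))
stand bot (array([ 526.89, -246.55]), array([ 525.23, -156.78]), np.float64(91.06160034670995)) top (array([ 632.  , -241.56]), array([ 629.95, -145.36]), np.float64(91.21744160104927))
keep (array([ 518.72, -331.59]), array([ 518.22, -308.02]), np.float64(91.22123752016222))
jaw -65.83392221767562
```

Working estimates:

| Thing | Position | Yaw |
|---|---|---|
| Stand | clip at (587,-200,45) | about +1° |
| Tray | row line through (560,197) | about -2.9° |
| Stop face | x ≈ 660 | |

In the crop the tray pulley sits at (197,118) and the clip pulley's brim at (637,292). I'll go above the clip pulley now.

```bash
python3 -m creep '[[[0.2175,0.174,-0.02,-0.048,1],[0.2175,0.174,-0.02,-0.048,1],[0.2175,0.174,-0.02,-0.048,1],[0.2175,0.174,-0.02,-0.048,1],[0.2175,0.174,-0.02,-0.048,1],[0.2175,0.174,-0.02,-0.048,1],[0.2175,0.174,-0.02,-0.048,1],[0.2175,0.174,-0.02,-0.048,1],[0,0,0,0,1],[0,0,0,0,1]]]'
python3 - <<'E'
from h import *
from scipy.spatial.transform import Rotation as Ro
np.set_printoptions(precision=2,suppress=True)
s=arm.get_state();M=Ro.from_quat(s['ee_rot']).as_matrix();print(s['joints'],s['position'],'jaw',np.degrees(np.arctan2(M[1,2],M[0,2])))
a=look('side','s3')
for n in ('clip','pulley_clip','keeper'): print(n,[(round(q['conf'],2),w('side',q['at'])) for q in arm.tip_of('side',n)[:2]])
cv2.imwrite('pics/c3.png',cv2.resize(a[190:330,230:430],(800,560),interpolation=cv2.INTER_CUBIC)[:,:,::-1])
E
```

```text
time_s: 2.6
position: [562.6, -200.6, 199.1]
ee_rot: [0.495, 0.505, -0.495, 0.505]
contact_force: [-0.6, -0.2, -0.0]
width: 85.3
[-0.46  0.45 -0.01  1.12 -0.    2.66] [ 562.61 -200.59  199.09] jaw -88.8192610953409
clip [(0.7, array([ 590.2 , -201.5 ,   43.54]))]
pulley_clip [(0.62, array([ 587.52, -196.87,   44.06]))]
keeper [(0.96, array([ 533.29, -201.31,   66.09]))]
```

View pics/c3.png

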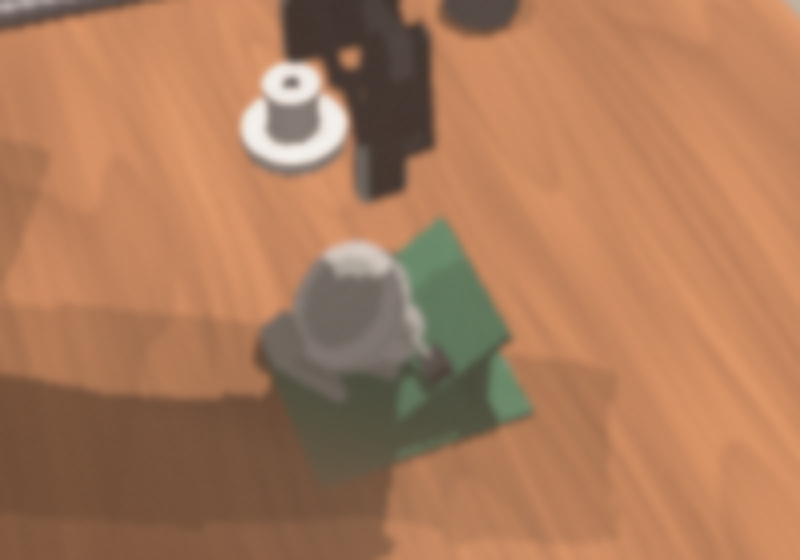

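The side crop shows the pulley's brim at (350,300) with the open fingers straight above and behind it. The clip is confirmed at about (588,-200). I'll descend and grip the brim.

```bash
python3 -m creep '[[[0.006,0,-0.2,0,1],[0,0,-0.2,0,1],[0,0,-0.18,0,1],[0,0,-0.15,0,1],[0,0,0,0,1],[0,0,0,0,-1],[0,0,0,0,-1],[0,0,0,0,-1],[0,0,0,0,-1],[0,0,0,0,-1]]]'
python3 - <<'E'
from h import *
print(arm.get_state()['width'])
a=look('side','s4')
cv2.imwrite('pics/c4.png',cv2.resize(a[190:330,230:430],(800,560),interpolation=cv2.INTER_CUBIC)[:,:,::-1])
E
```

```text
time_s: 4.05
position: [564.6, -198.3, 55.7]
ee_rot: [0.496, 0.506, -0.493, 0.505]
contact_force: [-3.1, 12.9, 10.2]
width: 62.2
62.181546003043735
```

View pics/c4.png

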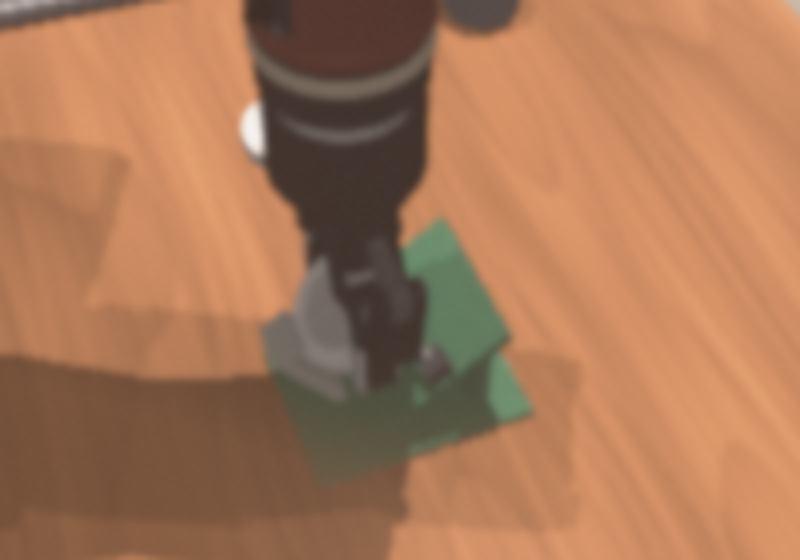

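```bash
python3 -m creep '[[[0,0.013,0,0,-1],[0,0,0,0,-1],[0,0,0,0,-1]]]'
python3 - <<'E'
from h import *
np.set_printoptions(precision=1,suppress=True)
for X in ([564.6,-198.3,83],[564.6,-230,83],[564.6,-230,65],[588-24,-198+0,79.4],[588,-198,45]):
    p=px('side',X);print(X,p,(p-[230,190])*4)
for n in ('clip','pulley_clip'): print(n,[(round(q['conf'],2),w('side',q['at'])) for q in arm.tip_of('side',n)[:2]])
E
```

```text
time_s: 4.47
position: [564.8, -198.1, 55.7]
ee_rot: [0.495, 0.504, -0.495, 0.506]
contact_force: [-3.1, 3.7, 6.8]
width: 62.4
[564.6, -198.3, 83] [317.1 264.9] [348.4 299.4]
[564.6, -230, 83] [322.7 277. ] [370.7 348.2]
[564.6, -230, 65] [322.8 282.7] [371.  370.6]
[564, -198, 79.4] [316.8 266. ] [347.2 303.9]
[588, -198, 45] [328.  273.2] [392.  332.8]
clip [(0.66, array([ 588.7, -201. ,   44.8]))]
pulley_clip [(0.52, array([ 586. , -199.3,   42. ])), (0.2, array([ 531.7, -198.5,   67.1]))]
```

```bash
python3 -m creep '[[[-0.007,0,0.011,0,-1],[0.014,0.0003,0.0098,0,-1],[0.014,0.0003,0.0098,0,-1],[0.014,0.0003,0.0098,0,-1],[0.014,0.0003,0.0098,0,-1],[0.014,0.0003,0.0098,0,-1],[0,0,0,0,-1]]]'
```

```text
time_s: 5.45
position: [577.3, -197.8, 65.5]
ee_rot: [0.495, 0.505, -0.495, 0.505]
contact_force: [-2.2, 0.7, -2.9]
width: 61.7
```

```bash
python3 -m creep '[[[0.014,0.0003,0.0098,0,-1],[0.014,0.0003,0.0098,0,-1],[0.014,0.0003,0.0098,0,-1],[0.014,0.0003,0.0098,0,-1],[0.014,0.0003,0.0098,0,-1],[0.014,0.0003,0.0098,0,-1],[0,0,0,0,-1]]]'
python3 - <<'E'
from h import *
np.set_printoptions(precision=1,suppress=True)
a=look('side','s5')
for n in ('clip','pulley_clip'): print(n,[(round(q['conf'],2),w('side',q['at'])) for q in arm.tip_of('side',n)[:2]])
cv2.imwrite('pics/c5.png',cv2.resize(a[190:330,230:430],(800,560),interpolation=cv2.INTER_CUBIC)[:,:,::-1])
E
```

```text
time_s: 6.32
position: [593.9, -197.4, 77.2]
ee_rot: [0.495, 0.505, -0.495, 0.505]
contact_force: [0.0, 0.7, -2.0]
width: 62.2
clip [(0.57, array([ 589.1, -198.1,   43.8]))]
pulley_clip [(0.57, array([ 614.2, -199.2,   67.3]))]
```

View pics/c5.png

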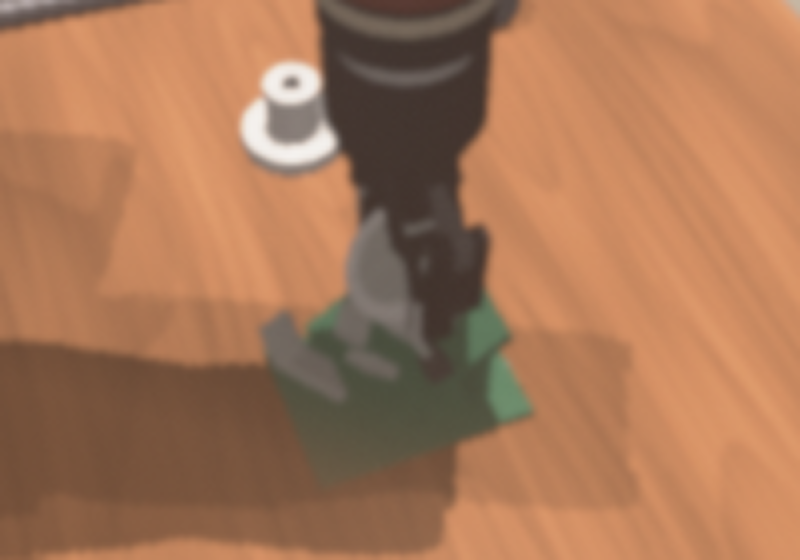

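The pulley came out cleanly: its brim is at crop (380,270), well up-slope of the keeper at (300,350). Since I can't tilt the tool, I plan to right the pulley by turning it 176° and pushing its leaning hub against the outer face of the stop. That rotates it in the pads until the hub lies flush. I'll lift and travel now.

```bash
python3 -m creep '[[[0,0,0.15,0,-1],[0,0,0.22,0,-1],[0,0,0.245,0,-1],[0.0358,0.1075,0,0.163,-1],[0.0358,0.1075,0,0.163,-1],[0.0358,0.1075,0,0.163,-1],[0.0358,0.1075,0,0.163,-1],[0.0358,0.1075,0,0.163,-1],[0.0358,0.1075,0,0.163,-1],[0.0358,0.1075,0,0.163,-1],[0.0358,0.1075,0,0.163,-1],[0.0358,0.1075,0,0.163,-1]]]' && python3 -m creep '[[[0.0358,0.1075,0,0.163,-1],[0.0358,0.1075,0,0.163,-1],[0.0358,0.1075,0,0.163,-1],[0.0358,0.1075,0,0.163,-1],[0.0358,0.1075,0,0.163,-1],[0.0358,0.1075,0,0.163,-1],[0.0358,0.1075,0,0.163,-1],[0.0358,0.1075,0,0.163,-1],[0.0358,0.1075,0,0.163,-1],[0,0,0,0,-1],[0,0,0,0,-1]]]'
python3 - <<'E'
from h import *
from scipy.spatial.transform import Rotation as Ro
np.set_printoptions(precision=2,suppress=True)
s=arm.get_state();M=Ro.from_quat(s['ee_rot']).as_matrix();print(s['joints'],'jaw',np.degrees(np.arctan2(M[1,2],M[0,2])))
for cam in('side','top'):
  a=look(cam,cam+'6')
  for n in ('pulley_clip','tray_stop'): print(n,[(round(q['conf'],2),w(cam,q['at'])) for q in arm.tip_of(cam,n)[:3]])
  if cam=='side':
    c=px('side',[700,190,100]).astype(int);print(c)
    cv2.imwrite('pics/c6.png',cv2.resize(a[c[1]-100:c[1]+60,c[0]-110:c[0]+90],(800,600),interpolation=cv2.INTER_CUBIC)[:,:,::-1])
E
```

```text
time_s: 7.98
position: [658.0, -3.2, 199.9]
ee_rot: [0.003, 0.707, -0.003, 0.707]
contact_force: [0.6, -0.4, -2.4]
width: 62.3
time_s: 9.35
position: [722.2, 189.2, 199.7]
ee_rot: [-0.487, 0.513, 0.487, 0.513]
contact_force: [-0.4, -0.0, -2.5]
width: 62.1
[ 0.16  0.77  0.56  1.36 -0.    0.21] jaw 87.03282587268647
pulley_clip [(0.57, array([696.55, 186.95, 189.52]))]
tray_stop [(0.77, array([662.09, 200.73,   6.65]))]
[315 142]
pulley_clip [(0.52, array([693.11, 188.02, 192.24])), (0.48, array([ 585.66, -205.88,   44.94]))]
tray_stop [(0.56, array([659.44, 191.92,   3.8 ]))]
```

View pics/c6.png

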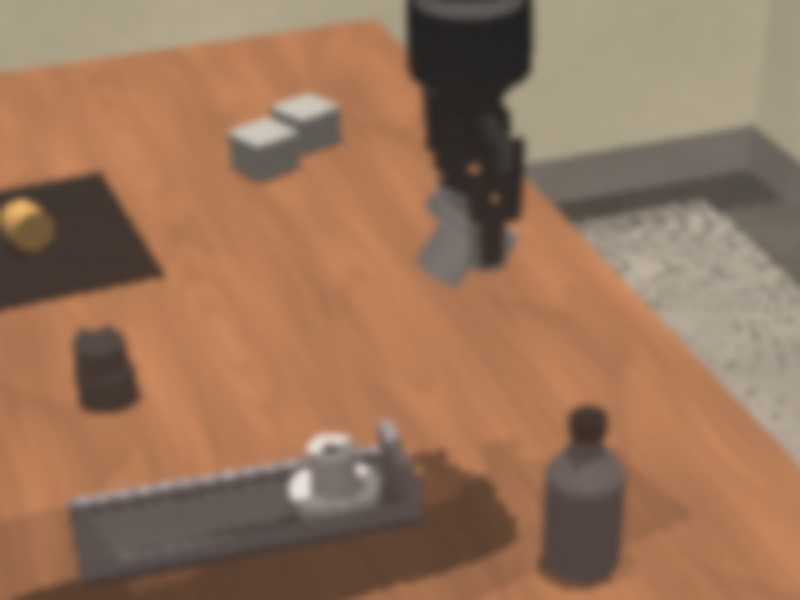

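The side crop shows the pulley held leaning at (460,230), with its hub pointing down-left towards the stop at (400,460), as wanted. I'll descend and start pushing.

```bash
python3 -m creep '[[[0,0,-0.2,0,-1],[0,0,-0.2,0,-1],[0,0,-0.2,0,-1],[0,0,-0.15,0,-1],[0,0,-0.12,0,-1],[0,0,0,0,-1],[-0.02,0.001,0,0,-1],[-0.02,0.001,0,0,-1],[-0.02,0.001,0,0,-1],[-0.02,0.001,0,0,-1],[0,0,0,0,-1]]]' && python3 -m creep '[[[-0.015,0.0008,0,0,-1],[-0.015,0.0008,0,0,-1],[0,0,0,0,-1]]]'
```

```text
time_s: 11.02
position: [709.0, 190.5, 28.0]
ee_rot: [-0.489, 0.511, 0.486, 0.514]
contact_force: [6.4, 0.4, -0.2]
width: 62.3
time_s: 11.4
position: [707.3, 190.6, 29.9]
ee_rot: [-0.491, 0.509, 0.484, 0.516]
contact_force: [17.9, -1.9, 0.9]
width: 62.0
```

```bash
python3 -m creep '[[[-0.015,0.0008,-0.005,0,-1],[-0.015,0.0008,-0.005,0,-1],[0,0,0,0,-1]]]' && python3 -m creep '[[[-0.015,0.0008,-0.005,0,-1],[-0.015,0.0008,-0.005,0,-1],[0,0,0,0,-1]]]'
python3 - <<'E'
from h import *
np.set_printoptions(precision=2,suppress=True)
a=look('side','s7')
for n in ('pulley_clip',): print(n,[(round(q['conf'],2),w('side',q['at'])) for q in arm.tip_of('side',n)[:3]])
cv2.imwrite('pics/c7.png',cv2.resize(a[120:220,250:380],(780,600),interpolation=cv2.INTER_CUBIC)[:,:,::-1])
E
```

```text
time_s: 11.78
position: [705.8, 190.8, 30.7]
ee_rot: [-0.492, 0.506, 0.482, 0.519]
contact_force: [26.3, -3.3, 8.4]
width: 62.3
time_s: 12.15
position: [701.7, 191.3, 30.2]
ee_rot: [-0.493, 0.505, 0.481, 0.52]
contact_force: [29.6, -2.9, 14.2]
width: 62.0
pulley_clip [(0.62, array([ 588.32, -199.43,   45.23])), (0.51, array([682.38, 189.39,  13.75]))]
```

View pics/c7.png

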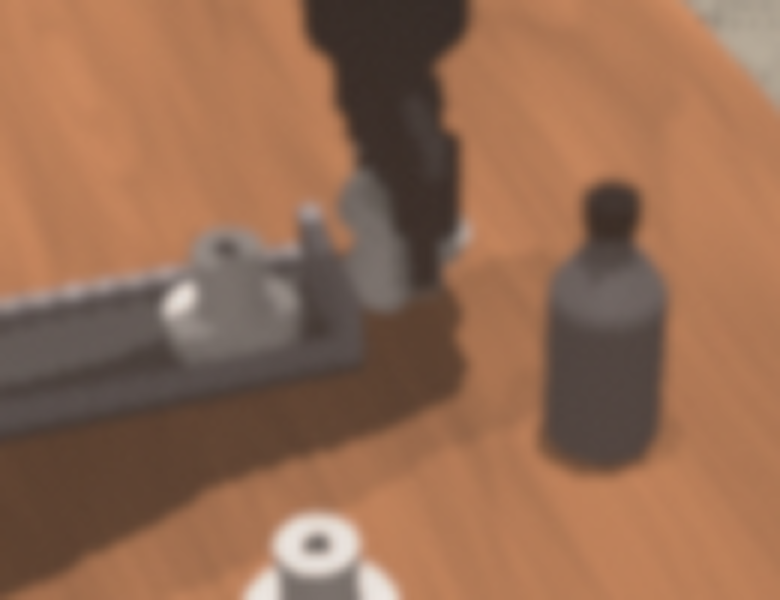

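```bash
python3 -m creep '[[[-0.0175,0.0009,0,0,-1],[-0.0175,0.0009,0,0,-1],[0,0,0,0,-1]]]' && python3 -m creep '[[[-0.0125,0.0006,0,0,-1],[-0.0125,0.0006,0,0,-1],[0,0,0,0,-1]]]'
```

```text
time_s: 12.62
position: [688.4, 192.2, 26.5]
ee_rot: [-0.49, 0.508, 0.484, 0.516]
contact_force: [14.8, 0.9, 4.7]
width: 62.1
time_s: 13.0
position: [683.4, 192.4, 26.0]
ee_rot: [-0.49, 0.508, 0.484, 0.516]
contact_force: [16.5, 0.5, 2.4]
width: 62.3
```

```bash
python3 - <<'E'
from h import *
np.set_printoptions(precision=2,suppress=True)
for cam in('side','top'):
  a=look(cam,cam+'8')
  for n in ('pulley_clip','pulley_tray'): print(cam,n,[(round(q['conf'],2),w(cam,q['at'])) for q in arm.tip_of(cam,n)[:3]])
  if cam=='side':
    cv2.imwrite('pics/c8.png',cv2.resize(a[130:210,260:350],(675,600),interpolation=cv2.INTER_CUBIC)[:,:,::-1])
E
```

```text
side pulley_clip [(0.56, array([687.74, 192.02,  10.85]))]
side pulley_tray [(0.63, array([615.42, 202.75,   3.37])), (0.51, array([ 590.34, -197.94,   44.71])), (0.46, array([ 591.56, -200.7 ,   -2.83]))]
top pulley_clip []
top pulley_tray []
```

View pics/c8.png

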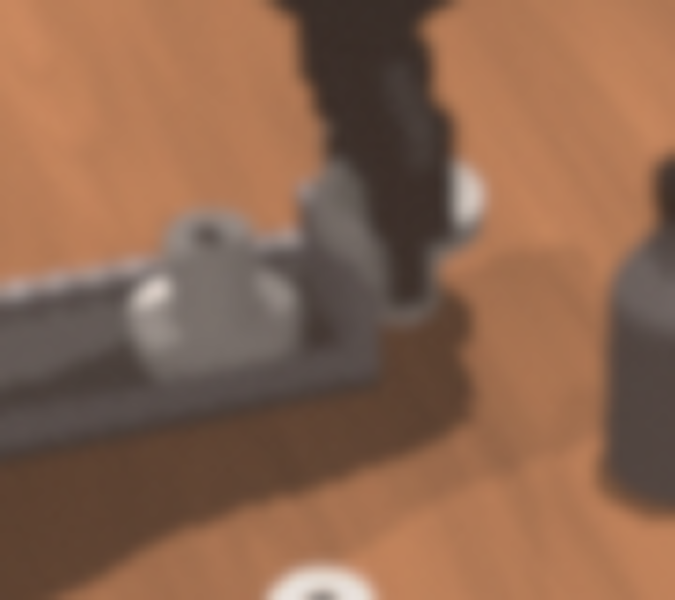

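The crop shows the pulley close to upright against the stop, with its brim between (330,190) and (470,195). The network puts the hub end at x = 687.7, which is flush with the outer face at 670. I'll back off, lift and go over the tray slot, then re-measure.

```bash
python3 -m creep '[[[0.05,0,0,0,-1],[0.05,0,0,0,-1],[0,0,0.22,0,-1],[0,0,0.25,0,-1],[-0.19,0.007,0.0,0,-1],[-0.19,0.007,0,0,-1],[-0.19,0.007,0,0,-1],[-0.18,0.007,0,0,-1],[0,0,0,0,-1],[0,0,0,0,-1]]]'
python3 - <<'E'
from h import *
np.set_printoptions(precision=2,suppress=True)
for cam in('side','top'):
  a=look(cam,cam+'9')
  for n in ('pulley_clip','pulley_tray'): print(cam,n,[(round(q['conf'],2),w(cam,q['at'])) for q in arm.tip_of(cam,n)[:3]])
  if cam=='side':
    c=px('side',[560,195,80]).astype(int)
    cv2.imwrite('pics/c9.png',cv2.resize(a[c[1]-50:c[1]+40,c[0]-60:c[0]+60],(800,600),interpolation=cv2.INTER_CUBIC)[:,:,::-1])
E
```

```text
time_s: 14.55
position: [547.1, 197.7, 116.2]
ee_rot: [-0.488, 0.512, 0.487, 0.512]
contact_force: [0.4, 0.1, -1.7]
width: 62.0
side pulley_clip [(0.73, array([545.64, 194.22, 102.16]))]
side pulley_tray [(0.77, array([618.52, 201.82,   4.88])), (0.34, array([549.3 , 197.02, 101.38]))]
top pulley_clip [(0.53, array([542.73, 197.06, 102.38])), (0.4, array([ 527.46, -199.74,   74.05]))]
top pulley_tray [(0.82, array([613.77, 197.05,   2.24]))]
```

View pics/c9.png

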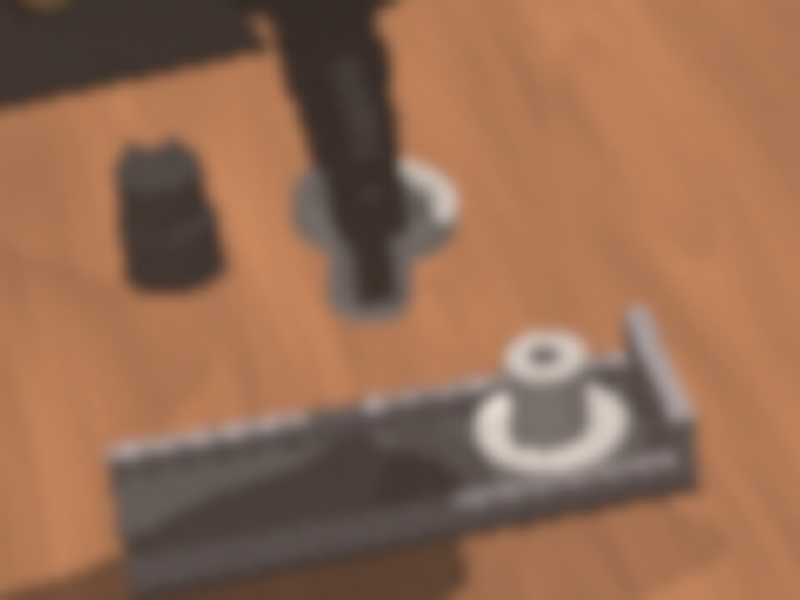

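The pulley is upright: brim at crop (380,205), hub end at (370,300). It sits about 69 mm behind the tray pulley, which is enough for a straight descent.

```bash
python3 -m creep '[[[0,0,-0.18,0,-1],[0,0,-0.18,0,-1],[0,0,-0.07,0,-1],[0,0,0,0,-1],[0,0,-0.01,0,-1],[0,0,-0.01,0,-1],[0,0,0,0,-1]]]' && python3 -m creep '[[[0,0,-0.01,0,-1],[0,0,0,0,-1],[0,0,-0.01,0,-1],[0,0,0,0,-1]]]'
```

```text
time_s: 15.72
position: [546.7, 197.7, 26.6]
ee_rot: [-0.488, 0.512, 0.487, 0.512]
contact_force: [0.1, -0.4, -3.0]
width: 62.1
time_s: 16.23
position: [546.8, 197.7, 23.1]
ee_rot: [-0.488, 0.512, 0.487, 0.513]
contact_force: [-3.4, -0.4, 10.3]
width: 61.7
```

```bash
python3 -m creep '[[[0,0,0.005,0,-1],[0.02,-0.001,0,0,-1],[0.02,-0.001,0,0,-1],[0.02,-0.001,0,0,-1],[0.02,-0.001,0,0,-1],[0.02,-0.001,0,0,-1],[0.02,-0.001,0,0,-1],[0,0,0,0,-1]]]' && python3 -m creep '[[[0.015,-0.0008,0,0,-1],[0.015,-0.0008,0,0,-1],[0,0,0,0,-1]]]'
```

```text
time_s: 17.23
position: [569.0, 196.7, 23.5]
ee_rot: [-0.487, 0.513, 0.488, 0.512]
contact_force: [-8.8, 0.2, 13.3]
width: 62.0
time_s: 17.6
position: [574.8, 196.4, 23.5]
ee_rot: [-0.487, 0.513, 0.488, 0.511]
contact_force: [-9.1, 0.1, 13.5]
width: 62.2
```

```bash
python3 -m creep '[[[0,0,0.007,0,-1],[0.015,-0.0008,0,0,-1],[0,0,0,0,-1]]]' && python3 -m creep '[[[0.015,-0.0008,0,0,-1],[0,0,0,0,-1]]]' && python3 -m creep '[[[0.01,-0.0005,0,0,-1],[0,0,0,0,-1]]]'
```

```text
time_s: 17.98
position: [576.0, 196.0, 23.7]
ee_rot: [-0.486, 0.514, 0.489, 0.51]
contact_force: [-14.9, 0.7, 7.9]
width: 61.9
time_s: 18.23
position: [576.4, 195.9, 23.5]
ee_rot: [-0.485, 0.515, 0.49, 0.509]
contact_force: [-24.2, 0.2, 15.0]
width: 62.2
time_s: 18.48
position: [576.7, 195.8, 23.4]
ee_rot: [-0.485, 0.515, 0.491, 0.508]
contact_force: [-29.6, 0.5, 20.5]
width: 62.1
```

It is solid against the stop, so I'll relieve the load, release and rise.

```bash
python3 -m creep '[[[-0.015,0,0.003,0,-1],[0,0,0,0,-1],[0,0,0,0,1],[0,0,0,0,1],[0,0,0,0,1],[0,0,0,0,1],[0,0,0.1,0,1],[0,0,0.25,0,1],[0,0,0.2,0,1]]]'
python3 - <<'E'
from h import *
np.set_printoptions(precision=2,suppress=True)
for cam in('side','top'):
  a=look(cam,cam+'10')
  for n in ('pulley_clip','pulley_tray','pulley_bench'): print(cam,n,[(round(q['conf'],2),w(cam,q['at'])) for q in arm.tip_of(cam,n)[:3]])
  if cam=='side':
    c=px('side',[580,195,30]).astype(int)
    cv2.imwrite('pics/c10.png',cv2.resize(a[c[1]-50:c[1]+40,c[0]-60:c[0]+60],(800,600),interpolation=cv2.INTER_CUBIC)[:,:,::-1])
E
```

```text
time_s: 19.6
position: [581.8, 195.7, 136.8]
ee_rot: [-0.488, 0.512, 0.487, 0.512]
contact_force: [0.7, 0.3, -0.8]
width: 85.6
side pulley_clip []
side pulley_tray []
side pulley_bench [(0.86, array([593.24,   1.66,  -3.  ]))]
top pulley_clip [(0.61, array([566.22, 195.72,   8.95]))]
top pulley_tray [(0.48, array([624.95, 199.78,   4.75])), (0.19, array([ 586.82, -205.75,   46.8 ]))]
top pulley_bench []
```

View pics/c10.png

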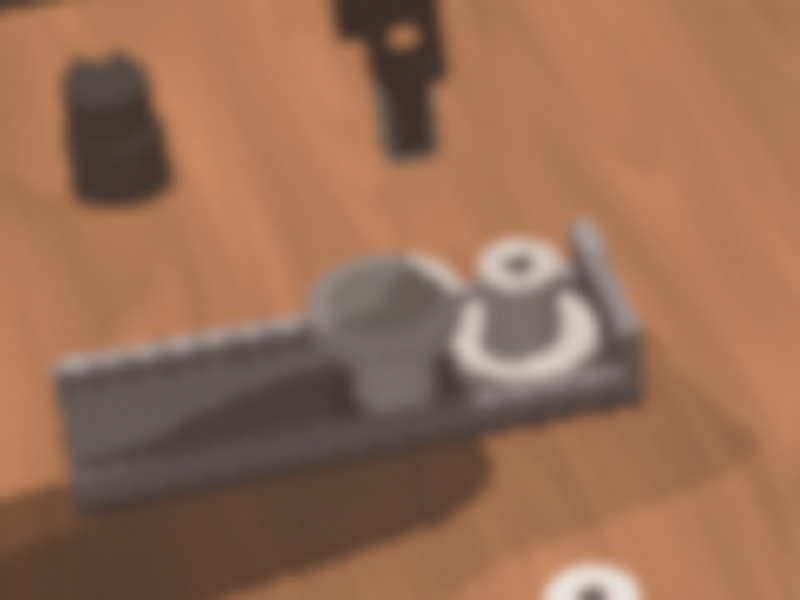

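The clip pulley stands upright in the tray at crop (390,330). The tray pulley is at (520,310), with a gap of about 7 mm between them, and the last push will close that. Next is the bench pulley.

```bash
python3 -m creep '[[[0.016,-0.2465,0,0,1],[0.016,-0.2465,0,0,1],[0.016,-0.2465,0,0,1],[0.016,-0.2465,0,0,1],[0,0,-0.2,0,1],[0,0,-0.2,0,1],[0,0,-0.2,0,1],[0,0,0,0,-1],[0,0,0,0,-1],[0,0,0,0,-1],[0,0,0,0,-1],[0,0,0,0,-1]]]' && python3 -m creep '[[[0,0,0,0,-1],[0,0,0,0,-1]]]'
python3 - <<'E'
from h import *
np.set_printoptions(precision=2,suppress=True)
for cam in('top','side'):
  look(cam,cam+'11')
  for n in ('tray','tray_stop','pulley_clip','pulley_tray','pulley_bench'): print(cam,n,[(round(q['conf'],2),w(cam,q['at'])) for q in arm.tip_of(cam,n)[:2]])
E
```

```text
time_s: 21.5
position: [595.7, -1.6, 17.0]
ee_rot: [-0.488, 0.511, 0.487, 0.513]
contact_force: [-0.1, 0.5, 7.4]
width: 32.6
time_s: 21.75
position: [595.7, -1.6, 17.0]
ee_rot: [-0.488, 0.511, 0.487, 0.513]
contact_force: [-1.8, 0.5, 7.3]
width: 32.7
top tray [(0.81, array([558.87, 198.47,  -2.26])), (0.32, array([ 529.61, -202.99,   74.35]))]
top tray_stop [(0.67, array([659.  , 193.61,   1.69]))]
top pulley_clip [(0.8, array([566.25, 197.83,   7.53]))]
top pulley_tray [(0.8, array([627.94, 195.85,   6.02])), (0.54, array([565.19, 192.9 ,   6.69]))]
top pulley_bench []
side tray [(0.98, array([561.36, 203.06,   1.28]))]
side tray_stop []
side pulley_clip [(0.91, array([566.01, 191.24,   6.  ])), (0.32, array([ 508.27, -393.27,   -1.67]))]
side pulley_tray [(0.31, array([ 590.78, -201.47,   -1.82]))]
side pulley_bench [(0.68, array([595.74,  -1.67,  -3.86])), (0.34, array([ 587.96, -199.62,   41.25]))]
```

```bash
python3 - <<'E'
from h import *
np.set_printoptions(precision=1,suppress=True)
g=cv2.cvtColor(cv2.imread('pics/top11.png'),6)
for x in (440,455,470,485,500,515,530):
    ys=np.arange(150,255,1.)
    uv=np.array([px('top',[x,y,18]) for y in ys],np.float32)
    v=cv2.remap(g,uv[:,:1],uv[:,1:],1)[:,0].astype(int)
    print(x,' '.join(map(str,v)))
E
```

```text
440 50 48 47 42 35 31 34 37 27 13 5 10 15 39 64 95 133 172 171 170 155 132 111 98 87 85 89 91 90 90 89 89 89 88 87 87 86 86 88 89 90 90 90 88 87 87 87 87 87 87 89 90 90 89 88 88 87 87 86 86 86 87 87 87 87 86 86 88 89 89 88 87 86 85 85 85 85 83 82 83 84 86 88 90 90 90 73 48 34 61 85 119 153 173 169 166 156 147 133 119 105 107 109 111 111
455 31 28 26 24 21 18 21 30 39 50 62 63 60 70 123 175 180 171 166 172 176 141 103 84 87 89 89 89 89 89 89 90 90 90 91 92 92 93 92 90 89 89 89 90 91 91 89 88 89 90 90 90 89 88 87 87 86 86 86 86 87 87 87 88 88 89 90 90 88 86 85 85 84 84 84 86 88 88 89 89 90 91 93 95 88 59 29 35 48 76 130 185 177 165 161 163 162 141 119 112 114 115 113 112 110
470 30 27 26 26 33 53 73 88 102 98 71 43 99 155 177 170 164 166 168 142 103 75 81 88 90 91 91 90 88 87 87 87 88 90 91 92 92 91 91 89 87 88 90 91 89 87 87 88 89 90 90 89 88 87 86 85 85 85 86 88 89 89 88 88 87 87 86 86 85 84 83 84 86 85 85 84 85 85 86 87 88 89 91 85 79 71 61 51 106 161 181 171 161 161 160 144 119 99 106 115 116 115 115 116 116
485 29 54 78 94 112 120 125 120 84 48 59 85 111 139 166 166 161 152 137 12
[... 625 characters left out ...]
15 110 110 110 110 104 97 84 62 40 84 135 163 164 164 163 162 140 102 67 75 83 88 91 93 89 86 84 83 83 86 90 90 89 88 86 85 85 85 87 90 92 89 85 84 88 91 89 86 85 88 90 88 85 84 84 84 84 85 85 85 85 85 85 84 83 81 81 81 82 84 85 84 83 83 85 87 88 89 90 91 83 56 29 33 43 70 124 178 174 165 161 162 164 135 104 92 102 112 111 110 111 114 116 112 109
530 111 113 114 114 106 68 30 35 52 77 119 158 166 163 158 145 132 111 89 78 84 89 90 91 90 87 84 87 91 92 91 90 90 91 89 88 87 87 88 87 86 84 85 86 86 86 87 86 86 86 87 87 85 83 82 82 82 83 83 84 84 84 82 80 80 81 81 82 83 82 81 81 84 86 85 83 83 86 88 86 84 74 54 33 77 122 146 153 159 157 155 143 121 102 106 110 112 113 113 113 113 112 112 112 112
```

Rail edges in the top view put the row's centre line at y ≈ 203 near x = 495. The bench pulley has to go down at least 64 mm behind the clip pulley, which is at x ≈ 566, and then slide under its brim.

```bash
python3 -m creep '[[[0,0,0.1,0,-1],[0,0,0.2,0,-1],[-0.1017,0.205,0,0,-1],[-0.1017,0.205,0,0,-1],[-0.1017,0.205,0,0,-1],[-0.1017,0.205,0,0,-1],[-0.1017,0.205,0,0,-1],[0,0,0,0,-1],[0,0,0,0,-1]]]'
python3 - <<'E'
from h import *
a=look('top','t12'); c=px('top',[530,200,30]).astype(int)
A=cv2.resize(a[c[1]-50:c[1]+50,c[0]-33:c[0]+33],(396,600),interpolation=cv2.INTER_CUBIC)
b=look('side','s12'); c=px('side',[530,200,30]).astype(int)
B=cv2.resize(b[c[1]-50:c[1]+50,c[0]-33:c[0]+33],(396,600),interpolation=cv2.INTER_CUBIC)
cv2.imwrite('pics/c12.png',np.hstack([A,B])[:,:,::-1])
for cam in('top','side'):
  print([(round(q['conf'],2),w(cam,q['at']).round(1)) for q in arm.tip_of(cam,'pulley_bench')[:2]])
E
```

```text
time_s: 23.48
position: [493.0, 203.4, 75.6]
ee_rot: [-0.488, 0.512, 0.487, 0.512]
contact_force: [0.8, -1.1, -2.8]
width: 32.4
[(0.59, array([491. , 200.1,  57.2]))]
[(0.83, array([491.4, 205.7,  53.6])), (0.72, array([ 590.3, -200.2,    0.6]))]
```

View pics/c12.png

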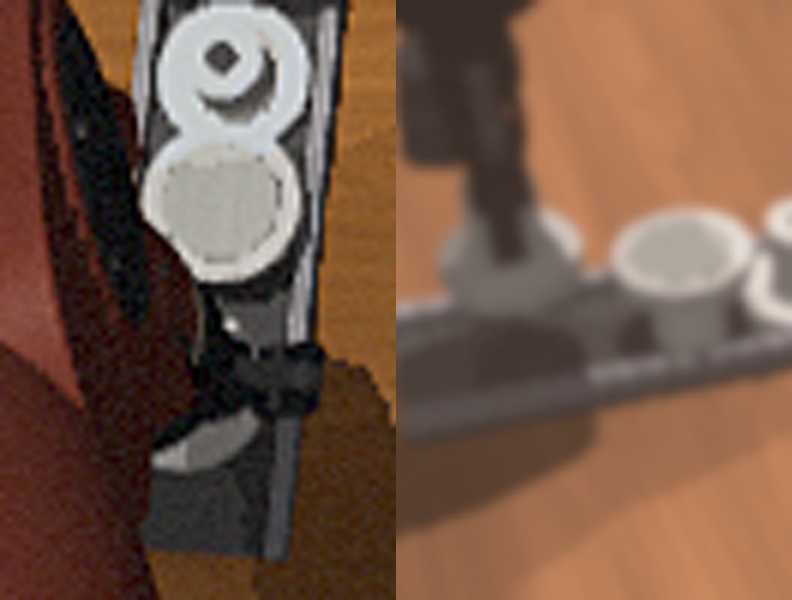

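The left panel shows the brim arc at (155-255, 420-472) inside the rails, with the clip pulley at (222,212) upright and in line. The right panel agrees. I'll quantify the top camera's bias from that arc before lowering.

```bash
python3 - <<'E'
from h import *
from scipy.optimize import least_squares
np.set_printoptions(precision=1,suppress=True)
def un(cam,uv,z):
    c=arm.get_calibration(cam);R=np.array(c['R']);o=-R.T@np.array(c['t'])
    d=R.T@np.linalg.inv(c['K'])@np.c_[uv,np.ones(len(uv))].T
    return (o[:,None]+d*((z-o[2])/d[2])).T[:,:2]
for cam,z in(('top',64),('top',70),('side',58)):
  arm.capture(cam)
  q=arm.cut_out(cam,'pulley_bench')
  if not q: print('none');continue
  m=q[0]['mask'].astype(np.uint8);P=np.vstack([un(cam,c[:,0]+0.,z) for c in cv2.findContours(m,0,1)[0]])
  f=lambda c,S:np.hypot(*(S-c).T)-32
  c=np.array([493,203.])
  for i in range(5):
    e=f(c,P); S=P[(abs(e)<5)&((P[:,0]<c[0]-8) if cam=='top' else True)]; c=least_squares(f,c,args=(S,),loss='soft_l1').x
  print(cam,z,q[0]['conf'],len(S),c, f(c,S).std())
E
```

```text
none
none
side 58 0.66 0 [493. 203.] nan
  ret = _var(a, axis=axis, dtype=dtype, out=out, ddof=ddof,
  arrmean = um.true_divide(arrmean, div, out=arrmean,
  ret = ret.dtype.type(ret / rcount)
```

```bash
python3 -m creep '[[[0,0,-0.12,0,-1],[0,0,-0.07,0,-1],[0,0,0,0,-1],[0,0,-0.01,0,-1],[0,0,-0.01,0,-1],[0,0,-0.01,0,-1],[0,0,0,0,-1]]]' && python3 -m creep '[[[0,0,-0.01,0,-1],[0,0,-0.01,0,-1],[0,0,0,0,-1]]]'
```

```text
time_s: 24.85
position: [493.0, 204.0, 31.2]
ee_rot: [-0.487, 0.512, 0.488, 0.513]
contact_force: [1.2, 4.1, -2.8]
width: 32.7
time_s: 25.22
position: [492.7, 204.0, 27.0]
ee_rot: [-0.487, 0.512, 0.488, 0.512]
contact_force: [1.4, 5.4, -2.9]
width: 32.6
```

It is inside the rails and lightly touching the -y rail. I'll shift +y 1.8 mm and lower to the floor.

```bash
python3 -m creep '[[[0,0.009,0,0,-1],[0,0,-0.01,0,-1],[0,0,0,0,-1]]]' && python3 -m creep '[[[0,0,-0.0075,0,-1],[0,0,-0.0025,0,-1],[0,0,0,0,-1]]]'
```

```text
time_s: 25.6
position: [492.0, 204.9, 24.7]
ee_rot: [-0.487, 0.513, 0.487, 0.512]
contact_force: [0.7, -0.1, -2.5]
width: 32.5
time_s: 25.98
position: [492.4, 205.2, 23.1]
ee_rot: [-0.487, 0.512, 0.487, 0.512]
contact_force: [-0.8, 0.2, -1.4]
width: 32.2
```

```bash
python3 -m creep '[[[0.02,-0.0011,0,0,-1],[0.02,-0.0011,0,0,-1],[0.02,-0.0011,0,0,-1],[0.02,-0.0011,0,0,-1],[0.02,-0.0011,0,0,-1],[0,0,0,0,-1]]]' && python3 -m creep '[[[0.02,-0.0011,0,0,-1],[0.02,-0.0011,0,0,-1],[0,0,0,0,-1]]]'
```

```text
time_s: 26.72
position: [513.3, 204.2, 23.1]
ee_rot: [-0.488, 0.512, 0.487, 0.513]
contact_force: [0.6, 0.4, -1.9]
width: 32.4
time_s: 27.1
position: [521.4, 203.7, 23.1]
ee_rot: [-0.488, 0.512, 0.487, 0.513]
contact_force: [1.2, -0.0, -1.0]
width: 32.5
```

```bash
python3 -m creep '[[[0.015,-0.0008,0,0,-1],[0.015,-0.0008,0,0,-1],[0,0,0,0,-1]]]' && python3 -m creep '[[[0.01,-0.0005,0,0,-1],[0.01,-0.0005,0,0,-1],[0,0,0,0,-1]]]'
```

```text
time_s: 27.48
position: [526.1, 203.5, 23.1]
ee_rot: [-0.487, 0.512, 0.488, 0.512]
contact_force: [-3.7, 0.5, 4.3]
width: 32.3
time_s: 27.85
position: [530.2, 203.3, 23.1]
ee_rot: [-0.487, 0.512, 0.488, 0.512]
contact_force: [-4.5, 0.6, 5.1]
width: 32.0
```

```bash
python3 - <<'E'
from h import *
from scipy.spatial.transform import Rotation as Ro
np.set_printoptions(precision=1,suppress=True)
for cam in('top','side'):
  look(cam,cam+'13')
  for n in ('tray_stop','pulley_clip','pulley_tray','pulley_bench'): print(cam,n,[(round(q['conf'],2),w(cam,q['at'])) for q in arm.tip_of(cam,n)[:2]])
E
```

```text
top tray_stop [(0.87, array([660.1, 191.7,   4.2]))]
top pulley_clip [(0.86, array([575., 196.,   4.]))]
top pulley_tray [(0.67, array([627.5, 197.8,   5. ])), (0.62, array([ 530.3, -199.3,   72.7]))]
top pulley_bench [(0.47, array([527.9, 199.7,   5.6]))]
side tray_stop [(0.59, array([661.8, 199.5,   5.8]))]
side pulley_clip [(0.91, array([580.9, 194.9,   8.5]))]
side pulley_tray [(0.88, array([629.1, 199.8,   3.9]))]
side pulley_bench [(0.73, array([630.3, 198.7,   1.3])), (0.7, array([528.4, 206.9,   6.8]))]
```

```bash
python3 -m creep '[[[0.01,-0.0005,0,0,-1],[0,0,0,0,-1]]]' && python3 -m creep '[[[0.01,-0.0005,0,0,-1],[0,0,0,0,-1]]]' && python3 -m creep '[[[0.01,-0.0005,0,0,-1],[0,0,0,0,-1]]]'
```

```text
time_s: 28.6
position: [532.3, 203.2, 23.1]
ee_rot: [-0.487, 0.512, 0.488, 0.512]
contact_force: [-6.0, 0.3, 5.0]
width: 32.7
time_s: 28.85
position: [532.4, 203.1, 23.1]
ee_rot: [-0.487, 0.513, 0.489, 0.511]
contact_force: [-11.5, 0.8, 12.0]
width: 32.4
time_s: 29.1
position: [532.5, 203.1, 23.0]
ee_rot: [-0.486, 0.514, 0.489, 0.51]
contact_force: [-19.6, 0.6, 19.5]
width: 32.4
```

Now solid at x = 532.4. I'll push a little more, then relieve, release and check.

```bash
python3 -m creep '[[[0.01,-0.0005,-0.004,0,-1],[0,0,0,0,-1]]]' && python3 -m creep '[[[-0.02,0.001,0.004,0,-1],[-0.008,0.0005,0,0,-1],[0,0,0,0,-1]]]'
```

```text
time_s: 29.35
position: [532.5, 203.1, 23.0]
ee_rot: [-0.485, 0.514, 0.49, 0.509]
contact_force: [-30.6, 1.1, 36.0]
width: 32.4
time_s: 29.72
position: [532.3, 203.1, 23.1]
ee_rot: [-0.487, 0.512, 0.488, 0.512]
contact_force: [-7.4, 0.6, 6.1]
width: 32.8
```

```bash
python3 -m creep '[[[-0.006,0,0,0,-1],[0,0,0,0,-1],[0,0,0,0,1],[0,0,0,0,1],[0,0,0,0,1],[0,0,0,0,1],[0,0,0.15,0,1],[0,0,0.25,0,1],[0,0,0.25,0,1],[0,-0.22,0,0,1],[0,-0.22,0,0,1],[0,-0.22,0,0,1]]]'
python3 - <<'E'
from h import *
np.set_printoptions(precision=1,suppress=True)
for k in (0,1):
 for cam in('top','side'):
  look(cam,f'{cam}14{k}')
  for n in ('tray_stop','pulley_clip','pulley_tray','pulley_bench'): print(cam,n,[(round(q['conf'],2),w(cam,q['at'])) for q in arm.tip_of(cam,n)[:2]])
def un(cam,uv,z):
    c=arm.get_calibration(cam);R=np.array(c['R']);o=-R.T@np.array(c['t'])
    d=R.T@np.linalg.inv(c['K'])@np.c_[uv,np.ones(len(uv))].T
    return (o[:,None]+d*((z-o[2])/d[2])).T[:,:2]
g=cv2.cvtColor(cv2.imread('pics/top141.png'),6)
for y in (185,190,):   # brightness along row, z=54 plane and z=18
  for z in(54,18):
    xs=np.arange(480,664,2.); uv=np.array([px('top',[x,198-.055*(x-577)+ (y-190),z]) for x in xs],np.float32)
    print(y,z,' '.join(map(str,cv2.remap(g,uv[:,:1],uv[:,1:],1)[:,0])))
E
```

```text
time_s: 31.22
position: [531.7, 70.0, 153.3]
ee_rot: [-0.488, 0.512, 0.487, 0.512]
contact_force: [0.9, -0.6, 0.2]
width: 85.5
top tray_stop []
top pulley_clip []
top pulley_tray [(0.34, array([753.1,  70.4,  -2.4])), (0.23, array([ 593.6, -202.3,   -2.6]))]
top pulley_bench []
side tray_stop [(0.7, array([660.9, 195. ,   5.8]))]
side pulley_clip [(0.7, array([582.2, 192.9,   6.5]))]
side pulley_tray [(0.78, array([628.7, 200.2,   3. ]))]
side pulley_bench [(0.66, array([532.4, 205.7,   1.7]))]
top tray_stop []
top pulley_clip []
top pulley_tray []
top pulley_bench []
side tray_stop [(0.66, array([663.3, 197.9,   5.9]))]
side pulley_clip [(0.58, array([579.7, 194.3,   6.3])), (0.51, array([ 590. , -200.2,   -0.5]))]
side pulley_tray [(0.78, array([628.1, 197.3,   0.9]))]
side pulley_bench [(0.83, array([530.1, 207.6,   6.2]))]
185 54 64 66 64 61 61 63 66 63 67 67 66 67 66 60 66 63 60 62 64 63 59 63 65 65 66 64 62 61 62 63 63 64 60 59 62 65 62 56 57 58 59 61 58 59 60 57 53 57 55 62 50 35 40 38 40 39 34 25 21 25 25 28 31 34 39 40 41 44 53 59 61 65 71 76 76 74 74 76 77 76 76 75 72 58 36
[... 170 characters left out ...]
65 62 57 64 61 58 58 61 62 55 56 61 67 61 56 60 65 66 70 72 72 71 70 72 71 69 70 68 72 73 72 71 71 73 74 74 75 72 70 69 64 69 75 80 81
190 54 62 64 64 61 58 59 67 65 67 67 67 65 64 65 62 62 64 65 62 59 63 65 65 62 60 60 61 62 63 63 60 62 61 59 58 59 62 53 55 59 59 57 55 63 66 67 66 60 64 63 58 57 57 52 50 49 46 43 40 43 40 38 39 42 39 41 42 41 37 36 27 29 31 16 31 39 37 34 37 44 39 40 40 32 34 38 41 40 40 44 44 44
190 18 65 63 65 66 61 61 63 66 67 67 71 64 65 67 66 61 66 64 63 63 63 61 57 61 64 65 67 65 64 63 64 62 62 63 61 56 61 65 63 59 58 61 61 62 61 59 61 60 56 56 60 57 61 54 47 51 52 52 49 39 27 28 33 37 41 46 49 52 56 62 64 69 71 71 71 71 73 74 72 74 74 75 76 74 74 76 73 61 39 28 21 20
```

The picture budget is spent and the arm blocks the top camera. I'll move clear and check numerically.

```bash
python3 -m creep '[[[-0.1,-0.28,0,0,1],[-0.1,-0.28,0,0,1],[-0.1,-0.28,0,0,1],[-0.1,-0.28,0,0,1],[0,0,0,0,1]]]'
python3 - <<'E'
from h import *
from scipy.optimize import minimize
np.set_printoptions(precision=1,suppress=True)
for k in (0,1):
 for n in ('tray_stop','pulley_clip','pulley_tray','pulley_bench','oil','wrench','chuck'):
  if n=='tray_stop': g=look('top',f'top15{k}')
  print(n,[(round(q['conf'],2),w('top',q['at'])) for q in arm.tip_of('top',n)[:2]])
def un(uv,z):
    c=arm.get_calibration('top');R=np.array(c['R']);o=-R.T@np.array(c['t'])
    d=R.T@np.linalg.inv(c['K'])@np.c_[uv,np.ones(len(uv))].T
    return (o[:,None]+d*((z-o[2])/d[2])).T[:,:2]
for n,z in(('pulley_clip',54),('pulley_tray',18),('pulley_bench',18)):
  for q in arm.cut_out('top',n)[:3]:
    m=q['mask'].astype(np.uint8);P=max((un(c[:,0]+0.,z) for c in cv2.findContours(m,0,1)[0]),key=len).astype(np.float32)
    print(n,round(q['conf'],2),m.sum(),cv2.minEnclosingCircle(P))
E
```

```text
time_s: 32.85
position: [450.6, -156.4, 153.2]
ee_rot: [-0.486, 0.514, 0.486, 0.513]
contact_force: [-0.7, 0.8, -0.4]
width: 85.3
tray_stop [(0.87, array([659.4, 191.5,   3.2]))]
pulley_clip [(0.71, array([577.6, 195.5,   7.6]))]
pulley_tray [(0.71, array([627.5, 197.6,   5. ]))]
pulley_bench [(0.63, array([531.8, 198.5,   4.6]))]
oil [(0.79, array([751.3,  68.6,  -0. ]))]
wrench [(0.67, array([532.8, 200.1,   5.6]))]
chuck [(0.63, array([488.3, 405. ,  -2.5]))]
tray_stop [(0.64, array([660. , 191.9,   1.8]))]
pulley_clip [(0.57, array([578.4, 194.5,   6.2]))]
pulley_tray [(0.92, array([624.4, 195.7,   8. ])), (0.17, array([556.9, 199.4,   1. ]))]
pulley_bench [(0.84, array([533.9, 199.8,   4.9]))]
oil [(0.91, array([755.7,  69.4,  -3.6]))]
wrench []
chuck [(0.85, array([490.3, 403.9,  -4.3]))]
pulley_clip 0.97 550 ((578.7730102539062, 189.48428344726562), 32.57880783081055)
pulley_clip 0.16 539 ((751.88623046875, 71.00112915039062), 38.6235466003418)
pulley_tray 0.71 410 ((628.4942626953125, 192.9375762939453), 33.21193313598633)
pulley_bench 0.78 486 ((530.263916015625, 199.38742065429688), 32.517845153808594)
```

The row is tight by both cameras (spacings about 49-50), and the bystanders are unmoved. The clip pulley's sideways offset isn't certain enough, though: -3 to -9 against a limit of 10. I'll measure it against the rails locally.

```bash
python3 - <<'E'
from h import *
g=cv2.cvtColor(cv2.imread('pics/top151.png'),6).astype(np.float32)
ctr=[]
for x in list(range(440,500,6))+list(range(548,562,6))+list(range(596,608,6))+list(range(640,656,6)):
    for z in (18,):
        ys=np.arange(145,260,.5); uv=np.array([px('top',[x,y,z]) for y in ys],np.float32)
        v=cv2.remap(g,uv[:,:1],uv[:,1:],1)[:,0]
        # matched filter: two 8mm bright bands 76 apart (centres)
        b=lambda c:v[(abs(ys-c)<4)].mean()-.5*(v[(ys>c-7.5)&(ys<c-4)].mean()+v[(ys>c+4)&(ys<c+7.5)].mean())
        cs=np.arange(188,212,.5); s=[b(c-38)+b(c+38) for c in cs]; L=[b(c-38) for c in cs];R=[b(c+38) for c in cs]
        print(x,cs[np.argmax(s)],round(max(s)),'each',cs[np.argmax(L)],cs[np.argmax(R)]); ctr.append((x,cs[np.argmax(s)]))
ctr=np.array(ctr);p=np.polyfit(*ctr.T,1);print(p,np.polyval(p,[530,579,628]))
E
```

```text
440 206.0 147 each 206.0 206.5
446 205.5 151 each 205.5 205.5
452 205.5 179 each 205.5 205.0
458 205.5 159 each 205.5 205.5
464 205.0 134 each 205.0 205.0
470 204.0 155 each 204.0 204.0
476 204.5 160 each 204.5 204.0
482 204.0 138 each 204.5 204.0
488 203.0 137 each 203.0 203.0
494 203.0 157 each 202.5 203.0
548 200.0 157 each 200.5 199.5
554 199.5 160 each 199.5 199.0
560 199.0 148 each 198.5 199.0Traceback (most recent call last):
  File "<stdin>", line 6, in <module>
  File "h.py", line 8, in px
    c=arm.get_calibration(cam); p=np.array(c['K'])@(np.array(c['R'])@np.array(X)+np.array(c['t'])); return p[:2]/p[2]
ValueError: time passes only in moves, steps and waits
```

Against the rails the clip pulley sits about -7.5 mm off the line, too close to the 10 mm limit. I'll regrip its brim, nudge it +y a few mm, then re-press the row. There is plenty of time (about 33 s used).

```bash
python3 -m creep '[[[0.0924,0.2517,0,0,1],[0.0924,0.2517,0,0,1],[0.0924,0.2517,0,0,1],[0.0924,0.2517,0,0,1],[0.0924,0.2517,0,0,1],[0.0924,0.2517,0,0,1],[0.0924,0.2517,0,0,1],[0,0,-0.2,0,1],[0,0,-0.1,0,1],[0,0,0,0,1]]]'
```

```text
time_s: 35.05
position: [579.7, 199.3, 91.5]
ee_rot: [-0.487, 0.513, 0.488, 0.511]
contact_force: [-0.2, 0.1, 0.6]
width: 85.5
```

```bash
python3 -m creep '[[[0,-0.022,-0.1,0,1],[0,0,-0.1,0,1],[0,0,-0.06,0,1],[0,0,-0.06,0,1],[0,0,-0.015,0,1],[0,0,0,0,1]]]'
```

```text
time_s: 35.8
position: [581.2, 195.2, 26.3]
ee_rot: [-0.488, 0.512, 0.487, 0.512]
contact_force: [-0.7, 0.2, -0.6]
width: 85.5
```

```bash
python3 -m creep '[[[0,0,0,0,-1],[0,0,0,0,-1],[0,0,0,0,-1],[0,0,0,0,-1],[0,0,0,0,-1]]]' && python3 -m creep '[[[0,0.006,0,0,-1],[0,0.006,0,0,-1],[0,0.006,0,0,-1],[0,0.006,0,0,-1],[0,0,0,0,-1]]]'
```

```text
time_s: 36.42
position: [581.5, 195.0, 27.1]
ee_rot: [-0.488, 0.512, 0.487, 0.512]
contact_force: [-1.0, -2.5, 7.2]
width: 62.1
time_s: 37.05
position: [581.6, 198.6, 27.2]
ee_rot: [-0.488, 0.513, 0.486, 0.512]
contact_force: [-2.0, -6.7, 7.9]
width: 62.0
```

```bash
python3 -m creep '[[[0,0.007,0,0,-1],[0,0,0,0,-1],[0,-0.006,0,0,1],[0,0,0,0,1],[0,0,0,0,1],[0,0,0.1,0,1],[0,0,0.2,0,1],[-0.125,0.01,0,0,1],[-0.125,0.01,0,0,1],[0,0,0,0,1]]]'
```

```text
time_s: 38.3
position: [529.5, 204.4, 86.1]
ee_rot: [-0.487, 0.512, 0.488, 0.512]
contact_force: [-0.2, -0.3, 0.1]
width: 85.2
```

```bash
python3 -m creep '[[[0.005,-0.006,-0.15,0,1],[0,0,-0.11,0,1],[0,0,-0.045,0,1],[0,0,0,0,1],[0,0,0,0,-1],[0,0,0,0,-1],[0,0,0,0,-1],[0,0,0,0,-1],[0,0,0,0,-1],[0,0,0,0,-1],[0,0,0,0,-1]]]' && python3 -m creep '[[[0.01,-0.0005,0,0,-1],[0,0,0,0,-1]]]'
```

```text
time_s: 39.67
position: [532.5, 203.1, 25.9]
ee_rot: [-0.488, 0.512, 0.487, 0.513]
contact_force: [-0.7, -0.7, 5.5]
width: 32.5
time_s: 39.92
position: [532.5, 203.1, 25.9]
ee_rot: [-0.487, 0.513, 0.488, 0.512]
contact_force: [-8.6, 0.0, 13.6]
width: 32.5
```

```bash
python3 -m creep '[[[0.01,-0.0005,0,0,-1],[0,0,0,0,-1]]]' && python3 -m creep '[[[-0.015,0.0005,0,0,-1],[-0.005,0,0,0,-1],[0,0,0,0,1],[0,0,0,0,1],[0,0,0,0,1],[0,0,0,0,1],[0,0,0.15,0,1],[0,0,0.25,0,1],[0,0,0.25,0,1],[0,-0.25,0,0,1],[-0.1,-0.28,0,0,1],[-0.1,-0.28,0,0,1]]]' && python3 -m creep '[[[-0.1,-0.28,0,0,1],[-0.1,-0.28,0,0,1],[0,0,0,0,1]]]'
python3 - <<'E'
from h import *
C=arm.get_calibration('top');R=np.array(C['R']);o=-R.T@np.array(C['t'])
def un(uv,z):
    d=R.T@np.linalg.inv(C['K'])@np.c_[uv,np.ones(len(uv))].T
    return (o[:,None]+d*((z-o[2])/d[2])).T[:,:2]
look('top','t16')
for n,z in(('pulley_clip',54),('pulley_tray',18),('pulley_bench',18)):
  for q in arm.cut_out('top',n)[:1]:
    m=q['mask'].astype(np.uint8);P=max((un(c[:,0]+0.,z) for c in cv2.findContours(m,0,1)[0]),key=len).astype(np.float32)
    print(n,round(q['conf'],2),m.sum(),cv2.minEnclosingCircle(P))
for cam in('top','side'):
  if cam=='side': look(cam,'s16')
  for n in ('tray_stop','pulley_clip','pulley_tray','pulley_bench','oil','wrench','chuck'): print(cam,n,[(round(q['conf'],2),w(cam,q['at']).round(1)) for q in arm.tip_of(cam,n)[:2]])
E
```

```text
time_s: 40.17
position: [532.6, 203.1, 25.9]
ee_rot: [-0.486, 0.513, 0.489, 0.511]
contact_force: [-15.7, 0.7, 22.4]
width: 32.3
time_s: 41.68
position: [491.5, 39.4, 155.1]
ee_rot: [-0.488, 0.512, 0.487, 0.512]
contact_force: [0.4, 0.0, -0.2]
width: 86.0
time_s: 42.05
position: [450.9, -74.4, 155.2]
ee_rot: [-0.486, 0.514, 0.486, 0.513]
contact_force: [-0.2, 0.0, -0.4]
width: 85.5
pulley_clip 0.95 559 ((577.739501953125, 196.0654754638672), 33.017799377441406)
pulley_tray 0.73 420 ((628.0033569335938, 196.8404998779297), 33.59918212890625)
pulley_bench 0.95 493 ((529.0098266601562, 198.57225036621094), 32.53358840942383)
top tray_stop [(0.9, array([657.5, 193.3,   2.5]))]
top pulley_clip [(0.6, array([577.4, 200.7,   8.3]))]
top pulley_tray [(0.83, array([626.6, 200.4,   5.1]))]
top pulley_bench [(0.83, array([532. , 199.3,   4.3]))]
top oil [(0.97, array([755.6,  70.1,  -1.7]))]
top wrench [(0.64, array([ 510. , -398.1,   -2.5]))]
top chuck [(0.71, array([486.1, 401.6,  -0. ]))]
side tray_stop [(0.6, array([663.5, 198. ,   7.4]))]
side pulley_clip [(0.92, array([582.7, 196.9,   4.8]))]
side pulley_tray [(0.87, array([629.2, 199.4,   6.4]))]
side pulley_bench [(0.83, array([528.3, 208.1,   2.4]))]
side oil [(0.71, array([757.6,  71.4,  -0.8]))]
side wrench [(0.59, array([ 5.130e+02, -3.905e+02,  4.000e-01]))]
side chuck []
```

Clip offset is now about -2 mm. The spacings read 48.8 and 50.3 from the masks (noise about 1 mm), and the press force showed no play. Handing in.

```bash
python3 -c "
from workcell import arm
print(arm.finish_job())"
```

```text
the job is handed in; nothing more can be done
None
```

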